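# Read a pressure vessel with a push-on rod gauge

### The job

Take the push-on pressure gauge out of its stand, push it straight down over the valve stem on the pressure vessel's lid and keep pressing firmly, with about 16 N (under 12 N it leaks, over 22 N hurts the seal), for a good second and a half so that the pressure drives the rod out. Then put the gauge back upright in its stand, right down on the floor of the hole, with the rod still standing out, and let go; do not disturb the beaker, bottle and jar.

Things in the scene. Friction and masses are not known exactly. Their poses are not given: they have to be found in the camera images.
- gauge: Loose push-on gauge, about 0.2 kg, upright in its stand, round about its z axis (up). Origin: centre of the open mouth at its lower end. Steel sleeve 30 mm wide, 40 mm tall, with a blind bore 15.6 mm wide, 40 mm deep from the mouth; above it an aluminium barrel 23 mm wide, 40 to 90 mm above the origin. White rod cap, 10 mm wide, on top: upper side 93 mm above the origin with the rod in, 111 mm fully out.
- gauge_grip (a point): Where to grip the gauge: on its axis, 78 mm above its origin, round 23 mm barrel. Leaves room above for the rod to come out; the wider sleeve begins 38 mm below.
- rod (a joint): How far the gauge's indicator rod has come out of the top: 0 in, at most 0.018 m. Its foot stands 4 mm above the mouth inside the bore. The vessel's pressure drives it out as the gauge goes down over the stem, by 7 to 17 mm depending on the hidden pressure, with 3 to 5.5 N; it stays out by friction when the gauge is taken off.
- vessel: Pressure vessel, fixed: steel pot with a bolted round lid 140 mm wide, lid top 80 mm above the bench. Origin: centre of its underside, z up. The brass valve stem stands on the lid 28 mm from the middle along its +x. A wide steel blanking plug and a black vent knob, both under 25 mm tall, also stand there: not to be used.
- stem_tip (a point): Tip of the valve stem: upright brass post 13 mm wide, 40 mm tall, top 4 mm tapered to 8 mm; a 7 mm steel pin shows 1 mm above. A black sprung seal collar, 34 mm wide, rings the stem; the gauge's mouth lands on it. Its upper side lies 16 to 32 mm below the tip (unmeasured). It yields from 3 N, plus 4 N per mm, hard stop after 5 mm; the pin's 4 to 5.5 N add to that.
- stand: The gauge's stand, fixed: a grey block 70 x 70 x 26 mm high with one round vertical hole in the middle, 34 mm in diameter with a 3 mm chamfer. Origin: centre of its underside, z up.
- stand_floor (a point): Centre of the floor of the stand's hole, 4 mm above the bench and 22 mm below the stand's top; the gauge's origin lies here when it is home.
- beaker: Bystander: glass beaker, 72 mm wide, 90 mm tall, origin under its centre. Leave alone.
- flask: Bystander: white plastic bottle, 64 mm wide, 150 mm tall, origin under its centre. Leave alone.
- jar: Bystander: brown glass jar, 56 mm wide, 70 mm tall, origin under its centre. Leave alone.
Things that resemble listed ones, but are neither listed nor needed, are in the scene too. What is meant by the gauge is not green, orange or red, and is the larger of those in its own colour.

How it is judged:
On the way, in this order (a step that is already met when the one before it is completed fails the run):
1. the gauge is lifted out of its stand (z of gauge in the frame of stand_floor above 0.03 m), for 0.2 s.
2. the gauge sits straight over the stem, pressed on with 12 to 22 N for a second, its rod out by 5 mm or more (horizontal distance between gauge and stem_tip below 0.004 m and z of gauge in the frame of stem_tip below -0.014 m and angle between gauge's own z axis and vertical below 0.12 rad and contact force between gauge and vessel above 12 N and value of joint rod above 0.005 m), for 1 s.
At the end, for the whole second after the job is handed in: The gauge stands released and at rest in its stand: within 5 mm of the hole's centre, within 3 mm of its floor, tilted less than 0.1 rad, the rod still out by 5 mm or more (horizontal distance between gauge and stand_floor below 0.005 m and z of gauge in the frame of stand_floor below 0.003 m and angle between gauge's own z axis and vertical below 0.1 rad and linear speed of gauge below 0.02 m/s and value of joint rod above 0.005 m); the robot touches nothing.
It fails at once if the gauge is pressed on the vessel with more than 22 N (contact force between gauge and vessel above 22 N).
It fails at once if the beaker, bottle or jar is moved by more than 20 mm (distance of any of beaker, flask, jar from where it was at the start of the episode above 0.02 m).
It also fails if it takes over 58 s, if anything falls off the work surface, if the arm or the gripper's body presses on something with over 40 N, if the wrist force passes 120 N, or if a joint passes its speed limit or range.

### The arm

A 6-joint arm with a two-finger parallel gripper is mounted at the origin on the work surface. World frame = base frame: x ahead of the robot, y to its left, z up, the work surface at z = 0. Lengths are in m, angles in rad, forces in N, time in s.
With the tool pointing down it reaches from about 0.35 to 0.975 m from the base axis. Payload 4.9 kg.
Tool frame: the origin (TCP) lies at the very end of the fingers, on their centre line; the grasp point (between the pads) lies ctrl.grip_point_offset behind it (ctrl.grip_point_offset is the distance from the TCP to the grasp point, in m); z points along the fingers, y is the direction in which the jaws open and shut (so a half turn about z gives the same grasp; the last joint's range is limited). The gripper opens to 85 mm and grips with 20 to 120 N. Pads are 22 mm wide; open, the fingers measure 114 mm over their backs; the gripper's body (76 mm by 85 mm) begins 54 mm behind the grasp point. The pads swing forward as they close: fully open they stand 13 mm farther back than shut.
Start: joints at [1.046, 0.053, 1.613, -0, 1.476, -0.119], TCP at [0.247, 0.574, 0.231] pointing down, gripper open.
Joint ranges: [-3.01, 3.01], [-1.01, 2.22], [0.06, 2.58], [-1.02, 4.17], [0.09, 2.62], [-3.14, 3.14]. Speed limits (rad/s): [2.57, 2.57, 3.14, 3.14, 3.14, 3.14].

### API

Orientations are given as a rotation vector (axis times angle).
In Python, from station import ctrl gives the robot as it stands. The module is installed in compiled form; this text tells all that it offers.
- The arm moves only by the shell command python3 -m creep 'ROWS' [FORCE]. ROWS is JSON, a list of rows, each a list of 5 numbers: the closure in counts, from 0 (fully open) to 255 (shut), then the shift along the tool's x, y, z in mm, then the turn about the tool's z in rad. A call has 1 to 12 rows; each row is the pose to reach, as a shift and turn from the pose commanded when the call began, along the tool's axes at that moment; what a row does not reach only later rows make up. A row lasts 1/12 s, in which the tool goes at most 41.7 mm and 7.16 degrees, less where a joint would pass 70% of its speed; a pose out of reach is approached as far as the arm can. A call with a gripper value outside its range is refused whole. The fingers move at their own pace and stop on an object; FORCE is the grip in N (left out, the last holds). Time passes only in rows, so rows that repeat a pose let the fingers close. It gives the time, the measured TCP pose, the force and the opening at its end, in the units of the state.
- ctrl.get_obs(): the state, without advancing time (a new reading comes with each control period).
- ctrl.get_image(name): name is "side" or "top" or "wrist"; returns the picture (384x512x3 uint8, red, green, blue); there is no depth.
- ctrl.calibration(name): a dict with "fx", "fy", "cx", "cy" (pixels), "k1" (the pictures are not rectified: a ray, as slopes to the right and down, at radius r is drawn at 1 + k1 r^2 times it, then the intrinsics apply), "R" (3x3) and "t" (3): a world point X has camera coordinates R X + t. Camera axes: x right, y down, z forward; pixel columns grow to the right and rows downward; lengths in m; the calibration is good to about 2 mm. A picture is of the moment at which its call begins: read the wrist's pose just before it. calibration takes no time and is no camera call; for the wrist camera it gives the pose at the moment of the call.
- ctrl.finish_job(): hands the job in, once; it reports no verdict.
Trained networks look in the newest picture that a camera, given by its name, has taken for a name from the list of things; names that differ only in an ending like _2 or _b are one class to them, and where a whole thing is asked for, a point or a joint stands for the part that bears it (a point fixed in the world has none). Each returns a list of dicts, best first, with "conf" (0 to 1); they miss things now and then, are a little off and sometimes report something else, mostly with a low value. They report only what shows in the picture. A call takes as long as a camera call. They do not tell look-alikes from the thing itself.
- ctrl.boxes_of(camera, label): "rect" ([left, top, width, height] in pixels, round what is visible of it).
- ctrl.outline_of(camera, label): "mask" (384x512 bool, what is visible of it) and "rect" ([left, top, width, height] in pixels, round what is visible of it).
The state is a dict: "t": time; "q": joint angles; "dq": joint speeds; "effort": joint torques, N m; "tool_pos": TCP position; "tool_rot": TCP orientation; "contact_force": force on the tool from outside, world axes, zero at the start; "wrist_torque": the same for the moment, N m; "opening": finger opening in m.
Only numpy, scipy, OpenCV 4.12 (cv2) and the standard library are available. Lean on these libraries where they do the work, as an engineer would, in place of code of your own. Each camera call takes 0.05 s, during which the arm holds its last target. There are 200 camera calls.

## Working session

There is one attempt and no reset: what is moved stays moved. The work goes in short steps, Python scripts to look and compute and a shell command to move; the robot and the scene stay as the last step left them, time stands still between calls to the robot, and variables do not carry over. Pictures are saved under pics/ and viewed, about 8 in all and at most 12, crops included, and the job is handed in when it is done.

```bash
mkdir -p pics
cat > h.py <<'E'
import numpy as np, cv2
from station import ctrl
from scipy.spatial.transform import Rotation as Rn
def img(n): return cv2.cvtColor(ctrl.get_image(n),cv2.COLOR_RGB2BGR)
def ray(c,u,v):
    x=(u-c['cx'])/c['fx'];y=(v-c['cy'])/c['fy'];a,b=x,y
    for _ in range(20):
        s=1+c['k1']*(a*a+b*b);a,b=x/s,y/s
    R=np.array(c['R']);t=np.array(c['t'])
    return -R.T@t, R.T@np.array([a,b,1.])
def onz(c,u,v,z):
    o,d=ray(c,u,v); return o+d*(z-o[2])/d[2]
def proj(c,X):
    p=np.array(c['R'])@np.array(X,float)+np.array(c['t']);a,b=p[:2]/p[2];s=1+c['k1']*(a*a+b*b)
    return np.array([c['fx']*a*s+c['cx'],c['fy']*b*s+c['cy']])
def rel(P): # world delta -> tool mm for desired TCP position P
    o=ctrl.get_obs();return Rn.from_rotvec(o['tool_rot']).as_matrix().T@(np.array(P)-o['tool_pos'])*1000
E
python3 - <<'E'
from h import *
o=ctrl.get_obs();print({k:np.round(v,3) for k,v in o.items()},ctrl.grip_point_offset)
for n in['top','side']:
    cv2.imwrite(f'pics/{n}.png',img(n)); c=ctrl.calibration(n)
    print(n,np.round(ray(c,256,192),3))
    for l in['gauge','vessel','stand','stem_tip','beaker','flask','jar']:
        print(l,[(round(b['conf'],2),np.round(b['rect']).tolist()) for b in ctrl.boxes_of(n,l)])
E
```

```text
{'t': np.float64(0.0), 'q': array([ 1.046,  0.053,  1.614, -0.   ,  1.476, -0.119]), 'dq': array([-0.001,  0.002, -0.001, -0.002,  0.001,  0.   ]), 'effort': array([ 0.0000e+00, -3.9367e+01, -3.7018e+01,  0.0000e+00,  7.0000e-03,
        0.0000e+00]), 'tool_pos': array([0.246, 0.574, 0.23 ]), 'tool_rot': array([-6.330e-01, -3.077e+00,  3.000e-03]), 'contact_force': array([ 0.257,  0.989, -0.58 ]), 'wrist_torque': array([-0.038, -0.024,  0.023]), 'opening': np.float64(0.086)} 0.0187
top [[ 0.495  0.003  0.921]
 [ 0.168 -0.019 -0.986]]
gauge [(0.7, [295.0, 254.0, 17.0, 10.0]), (0.64, [326.0, 221.0, 15.0, 6.0]), (0.58, [291.0, 213.0, 17.0, 14.0]), (0.57, [328.0, 193.0, 13.0, 7.0]), (0.52, [296.0, 170.0, 21.0, 15.0])]
vessel [(0.85, [153.0, 187.0, 59.0, 59.0])]
stand [(0.61, [280.0, 202.0, 33.0, 38.0])]
stem_tip [(0.73, [150.0, 188.0, 62.0, 60.0]), (0.56, [334.0, 143.0, 34.0, 34.0]), (0.29, [279.0, 202.0, 34.0, 36.0])]
beaker [(0.83, [336.0, 141.0, 31.0, 35.0])]
flask [(0.64, [234.0, 117.0, 22.0, 37.0])]
jar [(0.74, [159.0, 151.0, 28.0, 28.0])]
side [[ 0.281 -0.395  0.64 ]
 [ 0.482  0.484 -0.73 ]]
gauge [(0.86, [288.0, 271.0, 13.0, 30.0]), (0.85, [310.0, 251.0, 16.0, 31.0]), (0.84, [222.0, 268.0, 19.0, 34.0]), (0.82, [255.0, 233.0, 16.0, 31.0]), (0.58, [296.0, 209.0, 19.0, 36.0])]
vessel [(0.56, [140.0, 143.0, 67.0, 65.0])]
stand [(0.64, [243.0, 241.0, 46.0, 42.0])]
stem_tip [(0.62, [142.0, 144.0, 67.0, 65.0])]
beaker [(0.81, [343.0, 221.0, 46.0, 52.0])]
flask [(0.64, [272.0, 128.0, 27.0, 59.0])]
jar [(0.77, [198.0, 124.0, 24.0, 34.0])]
```

View pics/top.png

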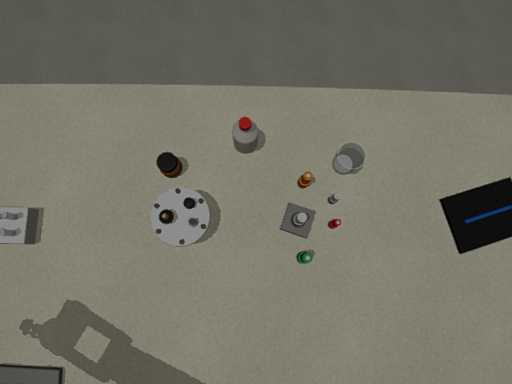

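View pics/side.png

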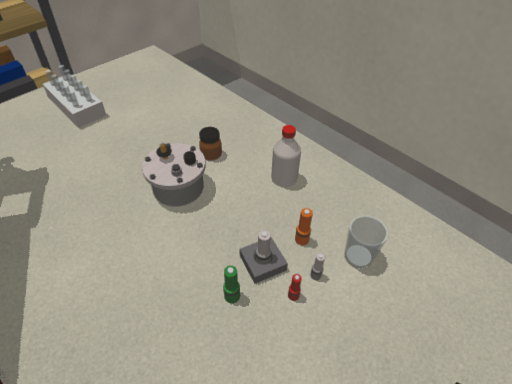

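The top picture shows these candidates: the grey gauge in the stand (301,218), a small grey one (334,198), and green (304,257), orange (306,179) and red (335,223) ones. I choose the larger grey one, which stands in the stand. The brass stem with its black collar is at top (167,216) and side (165,152); the vent knob is at top (189,203) and the plug at top (194,222).

Run:
```python
from h import *
ct,cs=ctrl.calibration('top'),ctrl.calibration('side')
def tri(a,b):
    o1,d1=ray(ct,*a);o2,d2=ray(cs,*b)
    A=np.c_[d1,-d2];s=np.linalg.lstsq(A,o2-o1,rcond=None)[0]
    return np.round((o1+d1*s[0]+o2+d2*s[1])/2,4)
print('stem',tri((167,216),(164,146)),'onz',onz(ct,167,216,.115),onz(cs,164,146,.12))
print('gauge top',tri((302,216),(265,234)), onz(ct,302,216,.097),onz(cs,265,234,.097))
print('stand',onz(ct,297.5,220.5,.026),'vessel lid',onz(ct,181,216,.08))
for n,p,z in[('green',(304,256),.05),('orange',(306,178),.05),('red',(335,223),.04),('smallgrey',(334,198),.04),('beaker',(349,159),.05),('flask',(245,135),.08),('jar',(169,166),.04)]:print(n,onz(ct,*p,z).round(3))
a=cv2.imread('pics/side.png')[215:310,205:345];b=cv2.imread('pics/top.png')[185:265,280:350];
k=cv2.imread('pics/side.png')[130:210,130:220]
f=lambda x:cv2.resize(x,(390,290),interpolation=3)
cv2.imwrite('pics/crop.png',np.hstack([f(a),f(k)]))
W=np.array([.5,0,.2]);print(ctrl.calibration('wrist'))
o=ctrl.get_obs();print(Rn.from_rotvec(o['tool_rot']).as_matrix().round(3))
```

```text
stem [0.5744 0.1851 0.1185] onz [0.57487653 0.18576719 0.115     ] [0.57330914 0.18347536 0.12      ]
gauge top [ 0.5813 -0.1195  0.0952] [ 0.58157928 -0.11960208  0.097     ] [ 0.57979123 -0.12019578  0.097     ]
stand [ 0.57761643 -0.11881707  0.026     ] vessel lid [0.57891138 0.16093716 0.08      ]
green [ 0.491 -0.131  0.05 ]
orange [ 0.681 -0.137  0.05 ]
red [ 0.571 -0.21   0.04 ]
smallgrey [ 0.634 -0.209  0.04 ]
beaker [ 0.732 -0.247  0.05 ]
flask [0.779 0.015 0.08 ]
jar [0.708 0.205 0.04 ]
{'fx': 324.5720495242383, 'fy': 324.5720495242383, 'cx': 253.89264232184627, 'cy': 194.89145706709579, 'k1': 0.02810413144348306, 'R': array([[ 3.95466005e-01,  9.18480318e-01, -7.37607200e-04],
       [ 8.76691629e-01, -3.77233511e-01,  2.98507398e-01],
       [ 2.73894920e-01, -1.18696182e-01, -9.54407036e-01]]), 't': array([-0.625198  , -0.03862176,  0.37986787])}
[[-0.919  0.395  0.   ]
 [ 0.395  0.919  0.   ]
 [-0.     0.    -1.   ]]
```

View pics/crop.png

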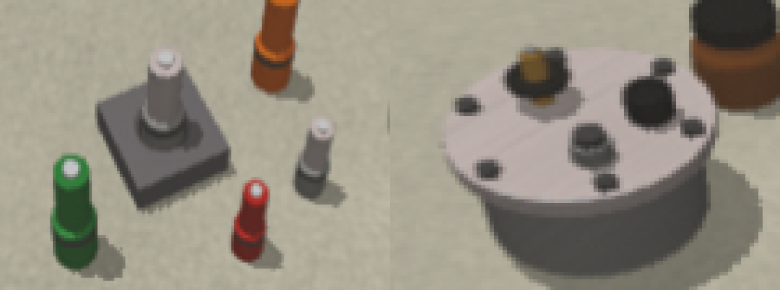

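The crop confirms it: the large grey gauge is in the stand, with the small grey one beside it, and the brass stem with its black collar is on the lid. Gauge is near (0.579,-0.119) and the stem near (0.574,0.185). Moving to hover above the gauge.

```bash
python3 -m creep '[[0,-580,-505,50,0],[0,-580,-505,50,0],[0,-580,-505,50,0],[0,-580,-505,50,0],[0,-580,-505,50,0],[0,-580,-505,50,0],[0,-580,-505,50,0],[0,-580,-505,50,0],[0,-580,-505,50,0],[0,-580,-505,50,0],[0,-580,-505,50,0],[0,-580,-505,50,0]]' 100; python3 -c "
from h import *
print(rel([.579,-.119,.18]))"
```

```text
t: 1.8
tool_pos: [0.4636, 0.1227, 0.1992]
tool_rot: [0.633, 3.076, 0.001]
contact_force: [1.1, -0.3, 0.3]
opening: 0.0854
[-201.38284662 -176.51750827   19.23858029]
```

```bash
python3 -m creep '[[0,-201,-176,19,0],[0,-201,-176,19,0],[0,-201,-176,19,0],[0,-201,-176,19,0],[0,-201,-176,19,0],[0,-201,-176,19,0],[0,-201,-176,19,0],[0,-201,-176,19,0],[0,-201,-176,19,0]]'
python3 - <<'E'
from h import *
c=ctrl.calibration('wrist');cv2.imwrite('pics/w1.png',img('wrist'))
for l in['gauge','stand']:
  for b in ctrl.outline_of('wrist',l):
    m=b['mask'];print(l,round(b['conf'],2),np.round(b['rect']))
for p in [(.579,-.119,.097),(.579,-.119,.026)]: print(proj(c,p))
E
```

```text
t: 2.55
tool_pos: [0.5783, -0.1171, 0.1796]
tool_rot: [-0.636, -3.076, -0.001]
contact_force: [-0.6, 0.6, 0.2]
opening: 0.0852
gauge 0.79 [262. 247.  33.  73.]
gauge 0.68 [167.  70.  48.  39.]
gauge 0.6 [237. 159.  30.  55.]
gauge 0.59 [142. 188.  36.  45.]
stand 0.58 [212. 134.  77.  83.]
stand 0.56 [164. 309.  68.  69.]
[251.43244085 204.32425038]
[252.01231768 179.78741063]
```

View pics/w1.png

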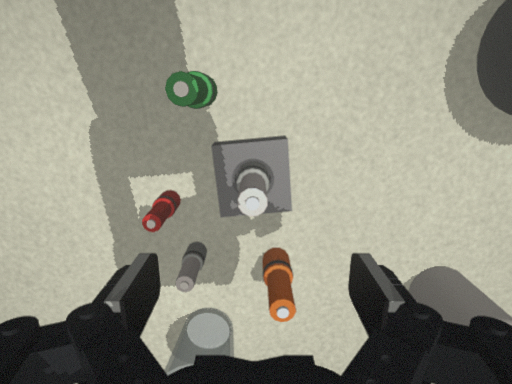

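The wrist picture shows the gauge's cap at (252,203), against my prediction of (251,204), so the position is good to about 1 mm. Neighbouring items are clear of the jaws. Descending and gripping.

```bash
python3 -m creep '[[0,-1.5,-1.5,25,0],[0,-1.5,-1.5,55,0],[0,-1.5,-1.5,80,0],[0,-1.5,-1.5,100,0],[0,-1.5,-1.5,112,0],[0,-1.5,-1.5,116,0],[0,-1.5,-1.5,116.5,0],[120,-1.5,-1.5,116.5,0],[170,-1.5,-1.5,116.5,0],[255,-1.5,-1.5,116.5,0],[255,-1.5,-1.5,116.5,0],[255,-1.5,-1.5,116.5,0]]' 100; python3 -m creep '[[255,0,0,0,0],[255,0,0,0,0],[255,0,0,0,0],[255,0,0,0,0]]'
```

```text
t: 3.7
tool_pos: [0.5796, -0.1186, 0.0643]
tool_rot: [0.633, 3.076, -0.0]
contact_force: [0.5, -0.5, 0.5]
opening: 0.0255
t: 4.03
tool_pos: [0.5798, -0.1188, 0.0645]
tool_rot: [0.633, 3.075, -0.001]
contact_force: [-0.8, -0.1, 5.2]
opening: 0.0204
```

```bash
python3 -m creep '[[255,0,0,-5,0],[255,0,0,-15,0],[255,0,0,-35,0],[255,0,0,-60,0],[255,0,0,-90,0],[255,0,0,-120,0],[255,0,0,-145,0],[255,0,0,-150,0],[255,0,0,-150,0],[255,0,0,-150,0],[255,0,0,-150,0]]'
python3 - <<'E'
from h import *
c=ctrl.calibration('wrist');o=ctrl.get_obs();w=img('wrist');s=img('side')
cv2.imwrite('pics/w2.png',np.hstack([cv2.resize(w[60:384,90:440],(400,370)),cv2.resize(s[130:300,180:340],(400,370),interpolation=3)]))
print(o['tool_pos'],o['contact_force'],o['wrist_torque'],o['opening'])
p=o['tool_pos'];
for dz in(-.060,-.020,.030,.033): print(dz,proj(c,p+[0,0,dz]),proj(ctrl.calibration('side'),p+[0,0,dz]))
print(rel([.5742,.185,.200]))
E
```

```text
t: 4.95
tool_pos: [0.5776, -0.1178, 0.2102]
tool_rot: [-0.632, -3.072, -0.001]
contact_force: [0.3, -0.4, -3.6]
opening: 0.0206
[ 0.57756546 -0.11783554  0.21017428] [ 0.31649081 -0.35851002 -3.60660433] [ 0.00695046  0.02310892 -0.04489073] 0.02059428423752344
-0.06 [253.42420764 213.68439233] [264.16204381 215.0639643 ]
-0.02 [253.23921795 239.21233688] [264.96490928 199.28894027]
0.03 [252.85306014 292.45000187] [266.07884995 177.3050568 ]
0.033 [252.82050017 296.93578534] [266.15000001 175.89704021]
[122.78451632 276.92777211  10.81813507]
```

View pics/w2.png

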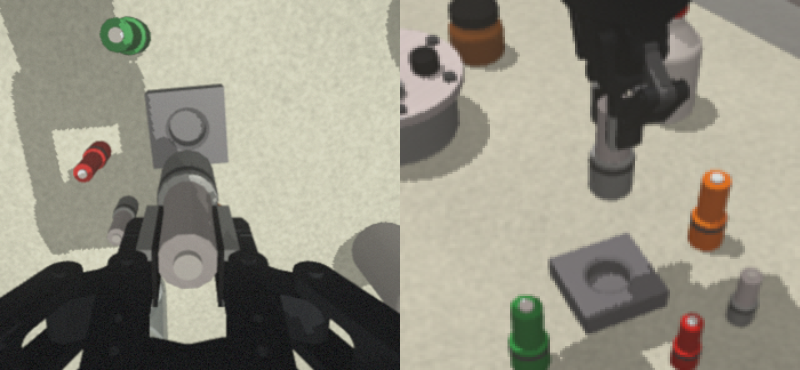

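The gauge is lifted: it is held straight between the pads, and the stand's hole is empty, at wrist pixel (254,171). Next I move beside the stem, 40 mm short, so that the wrist camera sees the tip.

```bash
python3 -m creep '[[255,163,277,0,0],[255,163,277,0,0],[255,163,277,0,0],[255,163,277,0,0],[255,163,277,0,0],[255,163,277,0,0],[255,163,277,0,0],[255,163,277,0,0],[255,163,277,0,0],[255,163,277,0,0],[255,163,277,0,0],[255,163,277,0,0]]'
python3 - <<'E'
from h import *
c=ctrl.calibration('wrist');o=ctrl.get_obs();w=img('wrist');s=img('side')
cv2.imwrite('pics/w3r.png',w);cv2.imwrite('pics/s3r.png',s)
cv2.imwrite('pics/w3.png',np.hstack([cv2.resize(w[110:310,153:353],(400,400),interpolation=3),cv2.resize(s[60:210,110:260],(400,400),interpolation=3)]))
print(o['tool_pos'],o['contact_force'],Rn.from_rotvec(o['tool_rot']).as_matrix()[:,2])
p=o['tool_pos'];cs=ctrl.calibration('side')
for dz in(-.060,-.020): print(dz,proj(c,p+[0,0,dz]),proj(cs,p+[0,0,dz]))
X=[.5742,.185,.121];print(proj(c,X),proj(cs,X));print(c)
print('hole',onz({**c},253.7,171.2,.026))
E
```

```text
t: 6.05
tool_pos: [0.5386, 0.1994, 0.2125]
tool_rot: [-0.635, -3.076, 0.001]
contact_force: [0.0, -0.2, -2.7]
opening: 0.0207
[0.53857852 0.19941925 0.21249037] [ 0.00719225 -0.1610937  -2.65887201] [-1.35936133e-03 -6.71889045e-04 -9.99998850e-01]
-0.06 [253.49810112 213.29236905] [143.2327653  137.70453273]
-0.02 [253.27244583 239.02597798] [139.31417353 121.99487729]
[254.76442875 244.80598875] [163.8726932  145.12891264]
{'fx': 324.5720495242383, 'fy': 324.5720495242383, 'cx': 253.89264232184627, 'cy': 194.89145706709579, 'k1': 0.02810413144348306, 'R': array([[ 0.39663706,  0.9179735 , -0.00192244],
       [ 0.87660868, -0.37814095,  0.29760149],
       [ 0.27246333, -0.11972501, -0.95468825]]), 't': array([-0.39665091, -0.42986325,  0.23849427])}
hole [0.53930626 0.19890789 0.026     ]
```

View pics/w3.png

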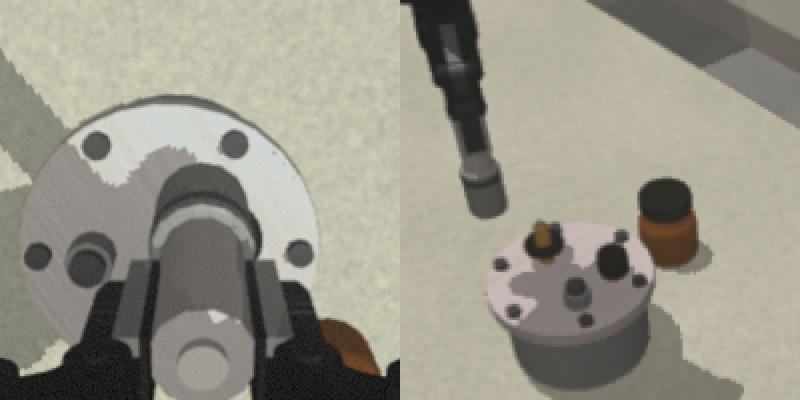

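The stem is hidden behind the gauge (the gauge sleeve is at wrist (254,205)), so I need the opposite offset. Moving 80 mm along -x.

```bash
python3 -m creep '[[255,-40,0,0,0],[255,-80,0,0,0],[255,-80,0,0,0],[255,-80,0,0,0],[255,-80,0,0,0]]'
python3 - <<'E'
from h import *
c=ctrl.calibration('wrist');o=ctrl.get_obs();w=img('wrist');s=img('side')
cv2.imwrite('pics/w4r.png',w)
cv2.imwrite('pics/w4.png',np.hstack([cv2.resize(w[40:240,153:353],(400,400),interpolation=3),cv2.resize(s[60:210,110:260],(400,400),interpolation=3)]))
p=o['tool_pos'];M=Rn.from_rotvec(o['tool_rot']).as_matrix();print(p)
cs=ctrl.calibration('side')
for off in([0,0,.06],[.015,0,.06],[0,.015,.02],[0,-.015,.02],[.015,0,.02],[0,0,-.033]): X=p+M@np.array(off);print(off,proj(c,X),proj(cs,X))
X=[.5742,.185,.121];print('stem',proj(c,X),proj(cs,X))
np.save('c4.npy',np.array([c],dtype=object),allow_pickle=True)
E
```

```text
t: 6.57
tool_pos: [0.6122, 0.168, 0.213]
tool_rot: [-0.636, -3.075, 0.0]
contact_force: [-0.1, -0.2, -2.2]
opening: 0.0205
[0.61218593 0.16796141 0.21296367]
[0, 0, 0.06] [253.3924414  213.24519345] [180.96408227 129.41918647]
[0.015, 0, 0.06] [253.36454894 191.6382873 ] [173.9935353  130.88544197]
[0, 0.015, 0.02] [280.66654149 239.0345846 ] [177.00985238 109.78695345]
[0, -0.015, 0.02] [225.79088041 239.05462252] [180.11661966 117.82288354]
[0.015, 0, 0.02] [253.18875752 213.31060104] [171.30321238 115.20256798]
[0, 0, -0.033] [252.85220713 297.30795719] [175.077196   91.1662542]
stem [254.27935832 143.52700978] [163.8726932  145.12891264]
```

View pics/w4.png

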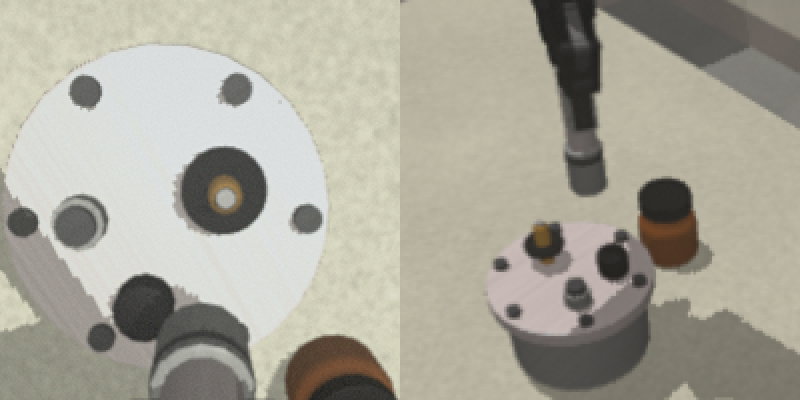

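The stem pin is at wrist (265.5,139), with the collar around it. That is about 11 px sideways from my coarse estimate, so I re-measure.

Run:
```python
from h import *
c=np.load('c4.npy',allow_pickle=True)[0]
w=cv2.imread('pics/w4r.png')
g=w[128:150,255:277].astype(int);m=g.min(2)
ys,xs=np.where((m>120));print('pin px',xs.mean()+255,ys.mean()+128,len(xs))
X=onz(c,xs.mean()+255,ys.mean()+128,.121);print(X)
hsv=cv2.cvtColor(w,cv2.COLOR_BGR2HSV)
b=(hsv[...,1]>90)&(hsv[...,0]<30);b[:125]=0;b[160:]=0;b[:,:250]=0;b[:,285:]=0
ys,xs=np.where(b);print('brass',xs.min(),xs.max(),ys.min(),ys.max())
for off in([.0065,0],[-.0065,0],[0,.0065],[0,-.0065]):print(proj(c,X+[*off,-.005]))
# sleeve ends of the gauge
for r in(200,210,220,228):print(r,w[r,220:290].max(1).tolist())
print('tool rel to TCP over stem',rel([X[0],X[1],.20]))
cs=ctrl.calibration('side');print(proj(cs,X))
```

```text
pin px 265.525 138.675 80
[0.5742184  0.19377358 0.121     ]
brass 257 273 128 146
[268.71388727 145.9327036 ]
[261.83221328 129.47813197]
[273.52229494 134.19545906]
[257.13265689 141.31748168]
200 [55, 52, 57, 51, 58, 53, 52, 59, 59, 55, 57, 56, 57, 55, 58, 74, 83, 84, 84, 84, 89, 86, 89, 85, 87, 89, 85, 83, 90, 92, 94, 92, 93, 89, 88, 92, 89, 92, 91, 91, 93, 97, 95, 93, 92, 96, 93, 92, 90, 93, 88, 96, 165, 216, 224, 224, 221, 219, 220, 218, 222, 223, 223, 222, 224, 223, 221, 220, 221, 223]
210 [109, 97, 88, 86, 79, 69, 70, 86, 101, 129, 131, 104, 83, 82, 80, 83, 83, 76, 68, 61, 60, 61, 67, 70, 77, 76, 82, 84, 92, 86, 91, 91, 92, 95, 93, 90, 88, 89, 95, 91, 93, 85, 87, 79, 75, 70, 61, 60, 62, 68, 79, 86, 94, 90, 88, 86, 94, 155, 211, 222, 221, 218, 216, 213, 212, 212, 212, 210, 211, 211]
220 [158, 157, 159, 160, 162, 160, 162, 167, 160, 119, 69, 66, 86, 116, 137, 146, 157, 163, 167, 169, 167, 168, 167, 170, 157, 144, 127, 112, 109, 109, 112, 110, 109, 112, 113, 108, 116, 112, 114, 114, 116, 126, 138, 154, 168, 174, 172, 174, 173, 173, 174, 172, 168, 148, 116, 85, 85, 77, 135, 196, 215, 213, 210, 212, 207, 210, 206, 204, 206, 212]
228 [150, 142, 143, 143, 148, 145, 147, 120, 95, 118, 149, 163, 165, 162, 162, 139, 108, 98, 99, 101, 105, 104, 107, 106, 106, 105, 109, 109, 113, 113, 108, 107, 112, 110, 113, 115, 115, 113, 110, 110, 112, 112, 112, 109, 112, 114, 114, 116, 115, 111, 113, 121, 147, 165, 169, 168, 168, 164, 143, 108, 166, 208, 213, 211, 211, 212, 213, 208, 193, 174]
tool rel to TCP over stem [44.26614465  8.16052215 13.4984854 ]
[161.59988825 143.22883298]
```

Run:
```python
from h import *
ct,cs=ctrl.calibration('top'),ctrl.calibration('side');c=np.load('c4.npy',allow_pickle=True)[0]
print('lid top',onz(ct,180,216.2,.084),'side',onz(cs,173.6,162.4,.084),'wrist',onz(c,236,148,.084))
t=cv2.imread('pics/top.png');s=cv2.imread('pics/side.png')
print('stem top/side/wrist',onz(ct,167,216,.121),onz(cs,163.9,144.3,.121),onz(c,265.5,138.7,.121))
for a,(x0,y0,x1,y1) in((t,(155,205,180,228)),(s,(152,136,178,162))):
    g=a[y0:y1,x0:x1].astype(int);m=(g[...,2]-g[...,0]>35)
    ys,xs=np.where(m);print('brass',xs.mean()+x0,ys.mean()+y0,len(xs),(xs.min()+x0,xs.max()+x0,ys.min()+y0,ys.max()+y0))
print(proj(ct,[.5742,.1938,.121]),proj(ct,[.5742,.1938,.081]),proj(ct,[.574,.187,.1]))
# wrist fitted hole in w3-type view (stand) check uses t=4.95 pose
```

```text
lid top [0.57800714 0.16249116 0.084     ] side [0.57726511 0.16204514 0.084     ] wrist [0.57652088 0.16732323 0.084     ]
stem top/side/wrist [0.57428364 0.18440863 0.121     ] [0.57582479 0.18730067 0.121     ] [0.57422767 0.19375025 0.121     ]
brass 165.3 216.35 20 (np.int64(162), np.int64(168), np.int64(213), np.int64(218))
brass 162.98039215686273 149.31372549019608 51 (np.int64(160), np.int64(167), np.int64(144), np.int64(158))
[162.78777638 215.9622999 ] [166.76250594 217.7237096 ] [167.88941928 217.04869348]
```

Top, side and wrist disagree by about 5 mm in y for the stem (0.187–0.194). I go to mouth height close by, where gauge and stem share the same depth.

```bash
python3 -m creep '[[255,9,6.5,10,0],[255,9,6.5,23,0],[255,9,6.5,23,0],[255,9,6.5,23,0],[255,9,6.5,23,0]]'
python3 - <<'E'
from h import *
c=ctrl.calibration('wrist');o=ctrl.get_obs();w=img('wrist');s=img('side')
cv2.imwrite('pics/w5r.png',w)
cv2.imwrite('pics/w5.png',np.hstack([cv2.resize(w[130:250,193:313],(480,480),interpolation=3),cv2.resize(s[110:180,130:200],(320,480),interpolation=3)]))
p=o['tool_pos'];M=Rn.from_rotvec(o['tool_rot']).as_matrix();print(p)
X=p+M@[.035,0,p[2]-.121];q=[.015,0,.06];print(proj(c,p+M@q),proj(c,X),proj(c,X+M@[.001,0,0]),proj(c,X+M@[0,.001,0]))
g=w[130:200,235:295].astype(int)
m=(g.min(2)>115)&(g.max(2)<215);n,l,st,ce=cv2.connectedComponentsWithStats(m.astype(np.uint8))
print([(st[i,4],ce[i]+[235,130]) for i in range(1,n) if 40<st[i,4]<400])
np.save('c5.npy',np.array([c,p,M],dtype=object),allow_pickle=True)
E
```

```text
t: 7.08
tool_pos: [0.606, 0.1787, 0.1898]
tool_rot: [-0.632, -3.077, 0.001]
contact_force: [0.4, -0.2, -2.5]
opening: 0.0207
[0.60596621 0.17867089 0.18979238]
[253.39482247 191.6226264 ] [253.38490133 158.67006809] [253.38287792 157.16619525] [254.90422685 158.66900956]
[(np.int32(119), array([261.76470588, 160.51260504])), (np.int32(93), array([255.39784946, 158.76344086])), (np.int32(204), array([245.3872549 , 190.43627451]))]
```

View pics/w5.png

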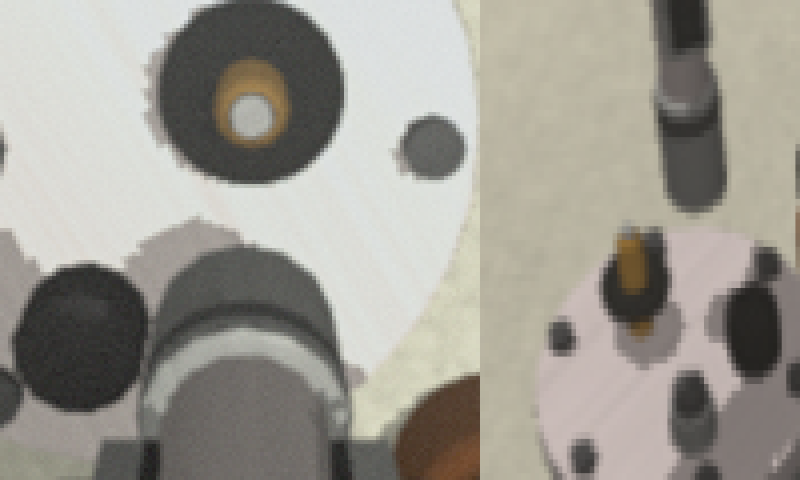

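The pin is at wrist (255.5,159) and the gauge's centre line is at column 254, with the front edge of the mouth at row 192. Remaining shift: x +35, y +1.

```bash
python3 -m creep '[[255,15,1,0,0],[255,30,1,0,0],[255,35,1,0,0],[255,35,1,0,0],[255,35,1,0,0],[255,35,1,0,0]]'
python3 - <<'E'
from h import *
o=ctrl.get_obs();s=img('side')
cv2.imwrite('pics/s6.png',cv2.resize(s[100:180,125:205],(560,560),interpolation=3))
p=o['tool_pos'];print(p,o['contact_force']);cs=ctrl.calibration('side')
for dz in(-.06,-.02):print(proj(cs,p+[0,0,dz]))
print(proj(cs,[p[0],p[1],.121]),proj(cs,p+[.001,-.001,-.06])-proj(cs,p+[0,0,-.06]))
E
```

```text
t: 7.68
tool_pos: [0.5754, 0.1929, 0.1908]
tool_rot: [0.633, 3.076, 0.0]
contact_force: [0.4, -0.4, -2.7]
opening: 0.0201
[0.5754267  0.19289635 0.1907649 ] [ 0.37833976 -0.40144043 -2.70349559]
[161.56179358 139.65506827]
[158.44398375 124.59432215]
[162.29286186 143.17405416] [0.64986533 0.01338386]
```

View pics/s6.png

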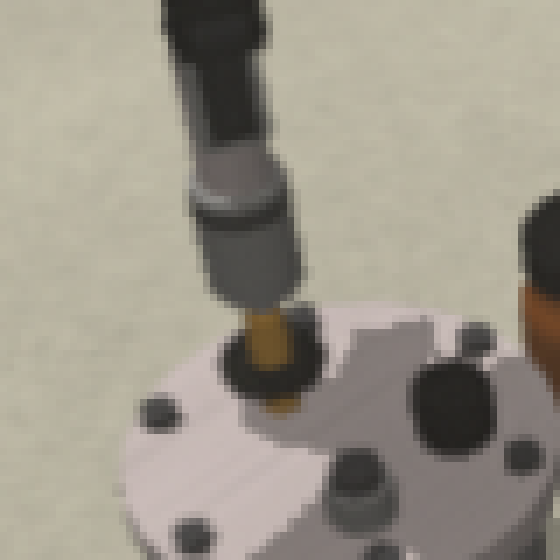

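In the side picture the gauge is above the stem and its axis agrees with the stem to about 0.5 mm. Starting the press-on with force checks.

```bash
python3 -m creep '[[255,-0.4,0,4,0],[255,-0.4,0,8,0],[255,-0.4,0,12,0],[255,-0.4,0,15,0],[255,-0.4,0,15,0],[255,-0.4,0,15,0]]' 120
```

```text
t: 8.23
tool_pos: [0.5749, 0.1929, 0.1749]
tool_rot: [-0.633, -3.076, 0.0]
contact_force: [-0.5, -0.1, -2.3]
opening: 0.0202
```

```bash
python3 -m creep '[[255,0,0,1,0],[255,0,0,2,0],[255,0,0,3,0],[255,0,0,4,0],[255,0,0,4,0]]'; python3 -m creep '[[255,0,0,1,0],[255,0,0,2,0],[255,0,0,3,0],[255,0,0,3,0]]'
```

```text
t: 8.65
tool_pos: [0.5752, 0.193, 0.1716]
tool_rot: [0.633, 3.077, 0.0]
contact_force: [-1.7, -0.8, 0.6]
opening: 0.0202
t: 8.98
tool_pos: [0.5751, 0.193, 0.1682]
tool_rot: [0.633, 3.077, 0.0]
contact_force: [-1.2, -0.0, 0.3]
opening: 0.0202
```

```bash
for i in 1 2 3; do :; done; python3 -m creep '[[255,0,0,1,0],[255,0,0,2,0],[255,0,0,2,0]]'; python3 -m creep '[[255,0,0,1,0],[255,0,0,2,0],[255,0,0,2,0]]'
```

```text
t: 9.23
tool_pos: [0.5752, 0.193, 0.1662]
tool_rot: [0.633, 3.077, 0.0]
contact_force: [-1.1, -0.6, 1.5]
opening: 0.0198
t: 9.48
tool_pos: [0.5751, 0.193, 0.1642]
tool_rot: [0.633, 3.077, 0.0]
contact_force: [-0.4, -0.5, 1.1]
opening: 0.0199
```

```bash
python3 -m creep '[[255,0,0,1,0],[255,0,0,2,0],[255,0,0,2,0]]'
```

```text
t: 9.73
tool_pos: [0.5751, 0.193, 0.1622]
tool_rot: [0.633, 3.077, 0.0]
contact_force: [-0.7, -0.6, 1.8]
opening: 0.0199
```

```bash
python3 -m creep '[[255,0,0,1,0],[255,0,0,1.5,0],[255,0,0,1.5,0]]'
```

```text
t: 9.98
tool_pos: [0.5751, 0.193, 0.1608]
tool_rot: [0.633, 3.077, 0.0]
contact_force: [-1.6, 0.2, 2.3]
opening: 0.02
```

Still only the pin (about 4–5 N), so on down in 2 mm steps.

```bash
python3 -m creep '[[255,0,0,1,0],[255,0,0,2,0],[255,0,0,2,0]]'
```

```text
t: 10.23
tool_pos: [0.5753, 0.193, 0.1599]
tool_rot: [0.633, 3.077, 0.0]
contact_force: [-2.7, -0.7, 8.4]
opening: 0.0201
```

The collar is reached: 8.4 N measured plus about 2.5 N weight makes about 11 N. Small steps now towards a reading near 13.5.

```bash
python3 -m creep '[[255,0,0,0.5,0],[255,0,0,0.8,0],[255,0,0,0.8,0]]'
```

```text
t: 10.48
tool_pos: [0.5754, 0.193, 0.1597]
tool_rot: [0.633, 3.077, -0.0]
contact_force: [-3.9, -1.9, 8.5]
opening: 0.0202
```

```bash
python3 -m creep '[[255,0,0,0.5,0],[255,0,0,0.8,0],[255,0,0,0.8,0]]'; python3 -c "
from h import *
for i in range(6):
    o=ctrl.get_obs();ctrl.get_image('side');print(o['contact_force'].round(2),o['tool_pos'].round(5),o['wrist_torque'].round(2))"
```

```text
t: 10.73
tool_pos: [0.5754, 0.193, 0.1592]
tool_rot: [0.633, 3.076, -0.0]
contact_force: [-3.8, -1.2, 9.5]
opening: 0.0203
[-3.79 -1.23  9.54] [0.57543 0.19295 0.15924] [-0.39  0.92 -0.01]
[-4.45 -2.62  9.63] [0.57541 0.19298 0.15926] [-0.42  0.89 -0.02]
[-4.81 -2.12  9.67] [0.57541 0.19297 0.15928] [-0.42  0.87  0.04]
[-4.86 -1.69  9.45] [0.57543 0.19298 0.15926] [-0.38  0.8  -0.01]
[-4.44 -1.8   9.32] [0.57541 0.19299 0.15927] [-0.41  0.95  0.  ]
[-4.45 -0.84  9.96] [0.5754  0.193   0.15926] [-0.36  0.9   0.01]
```

```bash
python3 -m creep '[[255,0.3,-0.3,0.4,0],[255,0.5,-0.4,0.8,0],[255,0.5,-0.4,0.8,0]]'; python3 -c "
from h import *
for i in range(3):
    o=ctrl.get_obs();ctrl.get_image('side');print(o['contact_force'].round(2),o['tool_pos'].round(5))"
```

```text
t: 11.28
tool_pos: [0.5753, 0.193, 0.159]
tool_rot: [0.632, 3.075, 0.001]
contact_force: [-3.9, -1.2, 10.3]
opening: 0.0201
[-3.9  -1.17 10.35] [0.57533 0.19296 0.15902]
[-3.47 -1.75  9.52] [0.57533 0.19295 0.15904]
[-4.28 -0.93 10.38] [0.57533 0.19298 0.15906]
```

```bash
python3 -m creep '[[255,0.2,0,0.5,0],[255,0.3,0,1,0],[255,0.3,0,1.5,0],[255,0.3,0,1.5,0]]'; python3 -c "
from h import *
for i in range(3):
    o=ctrl.get_obs();ctrl.get_image('side');print(o['contact_force'].round(2),o['tool_pos'].round(5))"
```

```text
t: 11.77
tool_pos: [0.5754, 0.193, 0.1583]
tool_rot: [0.632, 3.074, 0.001]
contact_force: [-4.5, -2.0, 13.3]
opening: 0.0198
[-4.46 -1.95 13.33] [0.57537 0.19297 0.15832]
[-4.64 -1.88 12.08] [0.57536 0.19298 0.15837]
[-4.07 -2.32 12.49] [0.57534 0.19299 0.15836]
```

The press is about 15–16 N in total (12.6 measured plus 2.5 weight). Holding.

```bash
python3 -m creep '[[255,0,0,0.2,0],[255,0,0,0.2,0],[255,0,0,0.2,0],[255,0,0,0.2,0],[255,0,0,0.2,0],[255,0,0,0.2,0],[255,0,0,0.2,0],[255,0,0,0.2,0],[255,0,0,0.2,0],[255,0,0,0.2,0],[255,0,0,0.2,0],[255,0,0,0.2,0]]'; python3 -m creep '[[255,0,0,0.2,0],[255,0,0,0.2,0],[255,0,0,0.2,0],[255,0,0,0.2,0],[255,0,0,0.2,0],[255,0,0,0.2,0],[255,0,0,0.2,0],[255,0,0,0.2,0],[255,0,0,0.2,0],[255,0,0,0.2,0],[255,0,0,0.2,0],[255,0,0,0.2,0]]';python3 - <<'E'
from h import *
w=img('wrist');s=img('side');o=ctrl.get_obs();print(o['tool_pos'],o['contact_force'])
cv2.imwrite('pics/w7.png',np.hstack([cv2.resize(w[150:384,154:354],(400,468)),cv2.resize(s[90:180,125:205],(400,468),interpolation=3)]))
c=ctrl.calibration('wrist');p=o['tool_pos']
for d in(.033,.041,.051):print(d,proj(c,p+[0,0,d]))
E
```

```text
t: 12.92
tool_pos: [0.5754, 0.193, 0.1583]
tool_rot: [0.632, 3.074, 0.001]
contact_force: [-6.1, -1.7, 13.4]
opening: 0.0202
t: 13.92
tool_pos: [0.5754, 0.1929, 0.1582]
tool_rot: [0.632, 3.074, 0.001]
contact_force: [-5.4, -2.2, 13.6]
opening: 0.0203
[0.57537946 0.19295999 0.15815868] [-4.67956745 -2.04747406 14.50078529]
0.033 [252.91979857 297.4378008 ]
0.041 [252.86651322 310.64365262]
0.051 [252.78918561 329.78599334]
```

View pics/w7.png

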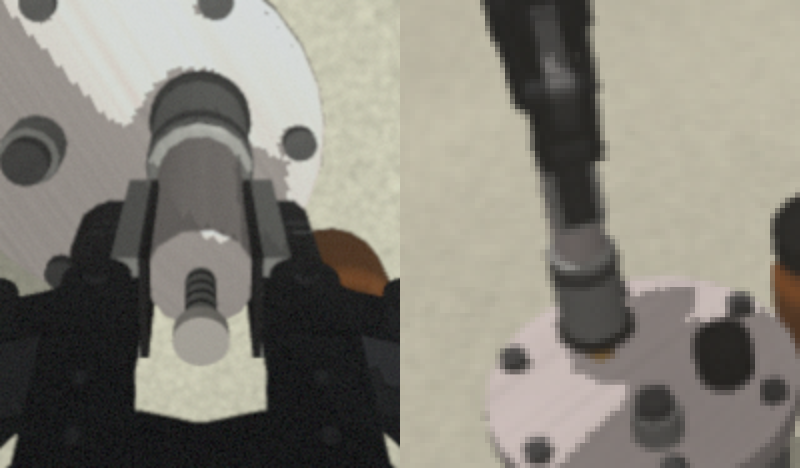

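Rod is out: cap at crop (201,340), i.e. row 320, which is about 13 mm. The mouth is seated on the collar, and about 16–17 N was held for 2 s. Lifting off straight up.

```bash
python3 -m creep '[[255,0,0,-3,0],[255,0,0,-8,0],[255,0,0,-15,0],[255,0,0,-24,0],[255,0,0,-36,0],[255,0,0,-50,0],[255,0,0,-60,0],[255,0,0,-60,0],[255,0,0,-60,0]]'
python3 - <<'E'
from h import *
w=img('wrist');o=ctrl.get_obs();print(o['tool_pos'],o['contact_force'],Rn.from_rotvec(o['tool_rot']).as_matrix()[:,2])
cv2.imwrite('pics/w8r.png',w)
print('to stand',rel([.579,-.119,.215]))
E
```

```text
t: 14.77
tool_pos: [0.5748, 0.1931, 0.2161]
tool_rot: [0.633, 3.075, 0.002]
contact_force: [-0.5, 0.2, -3.5]
opening: 0.0203
[0.57420604 0.19296909 0.21482473] [-0.72337399 -0.43569084 -3.26027173] [ 3.36777981e-04  8.08132980e-05 -9.99999940e-01]
to stand [-1.27544799e+02 -2.84745519e+02 -1.98867543e-01]
```

```bash
python3 -m creep '[[255,-128,-284.5,0,0],[255,-128,-284.5,0,0],[255,-128,-284.5,0,0],[255,-128,-284.5,0,0],[255,-128,-284.5,0,0],[255,-128,-284.5,0,0],[255,-128,-284.5,0,0],[255,-128,-284.5,0,0],[255,-128,-284.5,0,0],[255,-128,-284.5,0,0],[255,-128,-284.5,0,0],[255,-128,-284.5,0,0]]'; python3 -m creep '[[255,0,0,30,0],[255,0,0,60,0],[255,0,0,85,0],[255,0,0,105,0],[255,0,0,115,0],[255,0,0,115,0],[255,0,0,115,0]]'
python3 - <<'E'
from h import *
w=img('wrist');s=img('side');o=ctrl.get_obs();print(o['tool_pos'],o['contact_force'],rel([.5797,-.1188,.0644]))
cv2.imwrite('pics/s9.png',np.hstack([cv2.resize(w[120:320,154:354],(400,400),interpolation=3),cv2.resize(s[210:290,225:305],(400,400),interpolation=3)]))
E
```

```text
t: 15.82
tool_pos: [0.5793, -0.1177, 0.214]
tool_rot: [-0.631, -3.077, -0.001]
contact_force: [-0.7, -0.2, -3.0]
opening: 0.0199
t: 16.4
tool_pos: [0.5796, -0.1182, 0.0998]
tool_rot: [-0.631, -3.077, -0.0]
contact_force: [0.2, -0.3, -2.5]
opening: 0.0201
[ 0.58096144 -0.11902637  0.10178888] [-0.00376214 -0.21365779 -1.82592739] [ 1.3830128  -0.29954318 37.38406835]
```

View pics/s9.png

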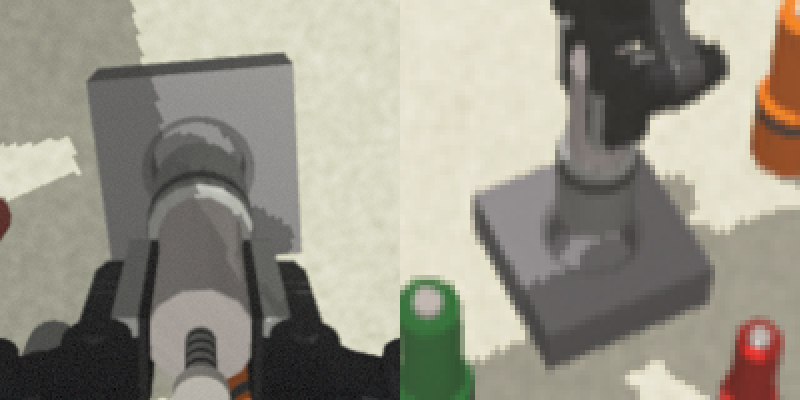

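The gauge is over the hole, centred to within about 1 mm in both views (wrist sleeve column 200 against hole 200, side 597 against 592), rod still out. Lowering.

```bash
python3 -m creep '[[255,0,0,8,0],[255,0,0,16,0],[255,0,0,23,0],[255,0,0,29,0],[255,0,0,32,0],[255,0,0,32,0],[255,0,0,32,0]]'; python3 -m creep '[[255,0,0,1,0],[255,0,0,2,0],[255,0,0,2,0]]'
```

```text
t: 17.08
tool_pos: [0.5792, -0.1189, 0.067]
tool_rot: [-0.633, -3.076, -0.0]
contact_force: [0.1, -0.9, -1.8]
opening: 0.0197
t: 17.33
tool_pos: [0.5796, -0.119, 0.0657]
tool_rot: [0.633, 3.077, -0.0]
contact_force: [0.6, 0.5, -2.5]
opening: 0.0201
```

```bash
python3 -m creep '[[255,0,0,0.8,0],[255,0,0,1.5,0],[255,0,0,1.5,0]]';python3 -m creep '[[255,0,0,0.8,0],[255,0,0,1.5,0],[255,0,0,1.5,0]]'
```

```text
t: 17.58
tool_pos: [0.5798, -0.1191, 0.0646]
tool_rot: [0.633, 3.077, -0.0]
contact_force: [-0.7, -0.5, -0.0]
opening: 0.02
t: 17.83
tool_pos: [0.5802, -0.1192, 0.0646]
tool_rot: [0.633, 3.076, -0.0]
contact_force: [-3.6, 0.9, 7.6]
opening: 0.0201
```

It is on the floor (z 0.0646, as when it was gripped). Ease off, open, then rise.

```bash
python3 -m creep '[[255,0,0,-1,0],[150,0,0,-1,0],[100,0,0,-1,0],[50,0,0,-1,0],[0,0,0,-1,0],[0,0,0,-1,0],[0,0,0,-1,0],[0,0,0,-1,0],[0,0,0,-1,0]]' 20;  python3 -m creep '[[0,0,0,-20,0],[0,0,0,-50,0],[0,0,0,-85,0],[0,0,0,-120,0],[0,0,0,-150,0],[0,0,0,-150,0],[0,0,0,-150,0]]'
python3 - <<'E'
from h import *
w=img('wrist');s=img('side');o=ctrl.get_obs();c=ctrl.calibration('wrist');cs=ctrl.calibration('side')
print(o['tool_pos'],o['contact_force'],o['opening'])
cv2.imwrite('pics/w10.png',np.hstack([cv2.resize(w[100:300,154:354],(400,400),interpolation=3),cv2.resize(s[205:285,225:305],(400,400),interpolation=3)]))
for z in(.026,.044,.094,.097,.11):
  a=proj(c,[.579,-.119,z]);b=proj(cs,[.579,-.119,z]);print(z,(a-[154,100])*2,(b-[225,205])*5+[400,0])
for l in['beaker','flask','jar']:print(l,[(round(b['conf'],2),np.round(b['rect']).tolist()) for b in ctrl.boxes_of('side',l)][:1])
E
```

```text
t: 18.58
tool_pos: [0.5795, -0.119, 0.0635]
tool_rot: [0.633, 3.077, 0.0]
contact_force: [0.7, 0.8, 0.2]
opening: 0.0853
t: 19.17
tool_pos: [0.581, -0.1195, 0.2169]
tool_rot: [0.632, 3.071, -0.001]
contact_force: [-0.5, 0.4, -0.2]
opening: 0.0855
[ 0.5789907  -0.11881481  0.21258504] [ 0.40815452 -0.33760307 -0.03387494] 0.08526993459507645
0.026 [199.04701316 141.08137669] [590.09126941 254.1806807 ]
0.044 [198.97446192 149.33327013] [591.53387537 227.84979397]
0.094 [198.72475956 177.72492995] [595.82952258 149.24614215]
0.097 [198.70695511 179.74878741] [596.10171986 144.25535083]
0.11 [198.6251999  189.04108921] [597.30143292 122.24414505]
beaker [(0.82, [345.0, 215.0, 44.0, 55.0])]
flask [(0.47, [272.0, 136.0, 28.0, 32.0])]
jar [(0.63, [200.0, 122.0, 20.0, 40.0])]
```

View pics/w10.png

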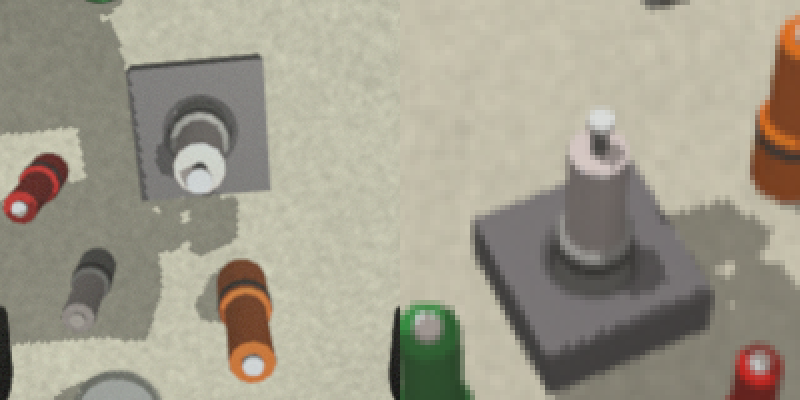

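The gauge stands upright and seated in its stand, with the cap at side crop (600,115), which is a height of about 0.11 m, so the rod is still about 13 mm out. The gripper is clear. Handing in.

```bash
python3 -c "
from station import ctrl
print(ctrl.finish_job())"
```

```text
the job is handed in; nothing more can be done
None
```

The job is handed in at about 19 s of the 58 s. No verdict is reported, so these are my own readings.

- **What I did:** I gripped the large grey gauge and lifted it out. I pushed it over the brass stem and held it on the collar for about 2 s. I then set it back on the floor of the stand's hole, let go and drew the arm clear.
- **Press force:** The wrist read 13.4–14.5 N. With the roughly 2.5 N weight that makes about 16–17 N, plus 5–6 N of side load.
- **Last checks:**
  - The gauge stands upright and centred in the hole. It touched the floor at the same height at which it was gripped, within about 0.2 mm.
  - The rod is out by about 13 mm in the pictures.
  - The gripper is open and clear, and the contact force is near zero.
  - The beaker, bottle and jar boxes lie where they were within the detector's scatter of up to 8 px. The exception is the bottle's box, which was 32 px tall against 59 at the start (confidence 0.47). The raised arm is probably in the way; I did not look again.
- **What disagreed:** The top, side and wrist cameras differed by up to 9 mm in the stem's y position. I resolved this by comparing the gauge and the stem close up before descending, and it went on without jamming.

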